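# Tighten the loaded bench clamp until its tab pops out

### The arm

A 6-joint arm with a two-finger parallel gripper is mounted at the origin on the work surface. World frame = base frame: x ahead of the robot, y to its left, z up, the work surface at z = 0. Lengths are in m, angles in rad, forces in N, time in s.
With the tool pointing down it reaches from about 0.3 to 0.85 m from the base axis. Payload 5.4 kg.
Tool frame: the origin (TCP) lies on the centre line of the jaws, within the pads' length; the fingertips stand 14 mm ahead of it and the grasp point (between the pads) lies 5 mm behind it; z points along the fingers, x is the direction in which the jaws open and shut, and the axes are right-handed (so a half turn about z gives the same grasp; the last joint's range is limited). The gripper opens to 85 mm and grips with 20 to 120 N. Pads are 22 mm wide; open, the fingers measure 114 mm over their backs; the gripper's body (76 mm by 85 mm) begins 54 mm behind the grasp point. The pads swing forward as they close: fully open they stand 13 mm farther back than shut.
Start: joints at [-1.32, 0.158, 1.597, -0, 1.386, -0.21], TCP at [0.256, -0.515, 0.245] pointing down, gripper open.
Joint ranges: [-2.91, 2.91], [-0.94, 2.29], [0.18, 2.7], [-1.29, 4.43], [0.17, 2.64], [-3, 3]. Speed limits (rad/s): [2.57, 2.57, 3.14, 3.14, 3.14, 3.14].

### API

Orientations are given as a 3x3 rotation matrix whose columns are the frame's x, y, z axes.
In Python, from workcell import readout, optics, close_job gives the robot as it stands.
- The arm moves only by the tool drive_tool, never from a script. Its argument "commands" is a list of rows, each a list of 5 numbers: the shift along the tool's x, y, z in m, then the turn about the tool's z in rad, then the finger opening in m, from 0 to 0.0854. A call has 1 to 8 rows; each row shifts and turns the commanded pose from where the row before left it, along the tool's axes as they then stand; what a row does not reach is not made up. A row lasts 1/12 s, in which the tool goes at most 41.7 mm and 7.16 degrees, less where a joint would pass 70% of its speed; a pose out of reach is approached as far as the arm can. A call with a gripper value outside its range is refused whole. The fingers move at their own pace and stop on an object; "newtons" is the grip in N (left out, the last holds). Time passes only in rows, so rows that do not move let the fingers close. It gives the time, the measured TCP pose, the force and the opening at its end, in the units of the state.
- readout.read_state(): the state, without advancing time (a new reading comes with each control period).
- optics.camera(name): name is "scene" or "top"; returns a dict with "image" (384x512x3 uint8, red, green, blue), "vfov" (degrees; the focal length in pixels is half the picture's height over the tangent of half this angle, whatever the lens; pixels are square), "cx", "cy" (the principal point, pixels), "k1" (the pictures are not rectified: a ray, as slopes to the right and down, at radius r is drawn at 1 + k1 r^2 times it, then the intrinsics apply), "origin" and "orientation" of the camera in the world. Camera axes: x right, y down, z forward; pixel columns grow to the right and rows downward; lengths in m; the calibration is good to about 2 mm. A picture is of the moment at which its call begins. There is no depth.
- close_job(): hands the job in, once; it reports no verdict.
The state is a dict: "t": time; "joints": joint angles; "dq": joint speeds; "joint_efforts": joint torques, N m; "tool_pos": TCP position; "orientation": TCP orientation; "wrist_force": force on the tool from outside, world axes, zero at the start; "moment": the same for the moment, N m; "width": finger opening in m.
Only numpy, scipy, OpenCV 4.12 (cv2) and the standard library are available. Lean on these libraries where they do the work, as an engineer would, in place of code of your own. Each camera call takes 0.05 s, during which the arm holds its last target.

### The job

Two grey bench clamps stand on the workbench; one has a pair of wooden boards lying under its screw. Tighten that clamp by turning its wing handle clockwise (seen from above) until the brass tab pops out of the end of its base, then stop, going no more than about 30 degrees further, and let go. Leave the empty clamp's handle alone.

Things in the scene. Friction and masses are not known exactly. Their poses are not given: they have to be found in the camera images.
- clamp_wing (a point): Middle of the wing handle of the clamp that has boards under it: an upright flat dark steel bar 76 mm long (x axis), 14 thick (y), 34 high (z, up), centred 168 mm above the bench on the vertical screw axis; it turns without rising. Below the bar a 22 mm collar (to 21 mm under this point), a 16 mm neck, a 34 mm nut (top 38 mm under) and the 46 mm wide arm (44 mm under); nothing of the clamp is higher.
- clamp_screw (a joint): Turn of that clamp's screw, rad, growing clockwise seen from above; starts at 0 to 0.55, ram clear of the boards. The ram sinks 4 mm per rad, meets the boards near 0.7, then presses them and the sprung anvil down; the tab pops at about 1.15 to 1.22. Stays where it is left. Turning takes 0.15 N m free, 0.25 N m tight. Past 1.75 it is over-tightened; end stop 2.3.
- clamp_tab (a joint): How far that clamp's brass tab is out, m: 0 held in (end flush with the base), 0.016 popped out; a spring throws it out in one snap at the set force. It is 30 mm wide, 8 thick, 16 mm above the bench, in the middle of the end face of the grey 170 x 90 x 28 mm base, on the side away from the column, 82 mm from the screw axis. The boards (60 x 100 x 40 mm together) lie between.
- idle_wing (a point): One end of the wing handle of the other, empty clamp (a bystander): the same grey clamp and the same handle at the same height, but no boards under its screw. The point lies on one end of the bar, 38 mm from that screw's axis along the handle's x axis; z up.

How it is judged:
By the outcome, as a careful person would: the job done as asked, in the order asked, and still so for the second after the job is handed in, with the robot touching nothing.
It also fails if it takes over 30 s, if anything falls off the work surface, if the arm or the gripper's body presses on something with over 40 N, if the wrist force passes 120 N, or if a joint passes its speed limit or range.

## Working session

There is one attempt and no reset: what is moved stays moved. The work goes in short steps, Python scripts to look and compute and a tool call to move; the robot and the scene stay as the last step left them, time stands still between calls to the robot, and variables do not carry over. Pictures are saved under pics/ and viewed, and the job is handed in when it is done.

Besides the shell and the picture viewer there is one more tool, called after "Emit:" by a JSON object that holds its "name" and its "arguments". drive_tool: Moves the arm, as the interface text tells. Its arguments: {"type":"object","properties":{"commands":{"type":"array"},"newtons":{"type":"number"}},"required":["commands"]}

```bash
ls; mkdir -p pics; python3 - <<'E'
from workcell import readout, optics
import cv2
print(readout.read_state())
for n in("scene","top"):
    c=optics.camera(n); cv2.imwrite(f"pics/{n}0.png",c["image"][:,:,::-1]); c.pop("image"); print(n,c)
E
```

```text
pics
{'t': 0.0, 'joints': array([-1.32007774e+00,  1.59092019e-01,  1.59824703e+00, -5.58197003e-06,
        1.38621531e+00, -2.10101554e-01]), 'dq': array([ 1.22608766e-05,  5.22073401e-04,  5.68997437e-04,  1.36053977e-03,
        2.30520993e-05, -1.61943379e-03]), 'joint_efforts': array([-1.17918284e-03, -3.96001053e+01, -3.31431520e+01, -2.64647979e-04,
        8.49223696e-03, -2.24313760e-05]), 'tool_pos': array([ 0.25552264, -0.5144502 ,  0.24428534]), 'orientation': array([[ 4.44683297e-01, -8.95687738e-01, -4.92014609e-04],
       [-8.95685816e-01, -4.44683386e-01,  1.89900867e-03],
       [-1.91970950e-03, -4.03766930e-04, -9.99998076e-01]]), 'wrist_force': array([ 1.12505039,  0.00984292, -0.32479497]), 'moment': array([-0.04814988,  0.03205036, -0.00513723]), 'width': 0.0853982669376324}
scene {'vfov': 49.476273038471604, 'cx': 250.6928523836333, 'cy': 187.57258141153733, 'k1': -0.057560180128002424, 'origin': array([1.28720648, 0.13053812, 0.79076538]), 'orientation': array([[-0.17959349,  0.66863763, -0.72157459],
       [ 0.98373961,  0.12087665, -0.13283527],
       [-0.00159714, -0.73369786, -0.67947398]])}
top {'vfov': 45.2105263604118, 'cx': 251.88396195413935, 'cy': 192.6488130757309, 'k1': 0.04334377315492057, 'origin': array([0.49006146, 0.00124413, 1.02968718]), 'orientation': array([[ 0.00193497, -0.99222566,  0.12443674],
       [-0.99995751, -0.00304136, -0.00870186],
       [ 0.00901267, -0.12441462, -0.99218938]])}
```

View pics/scene0.png

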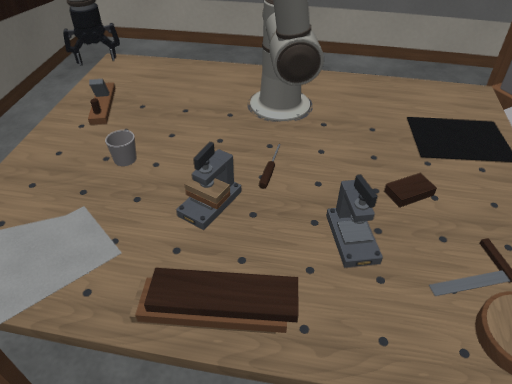

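View pics/top0.png

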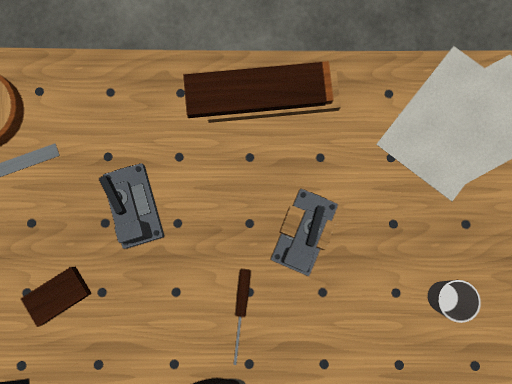

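The boarded clamp is at top-view pixel (305,232) and scene pixel (208,185). The empty clamp is at top (130,205) and scene (353,220). I'll zoom in on both.

```bash
python3 - <<'E'
import cv2,numpy as np
a=cv2.imread("pics/top0.png")[180:285,260:350]; b=cv2.imread("pics/scene0.png")[135:230,165:255]
a=cv2.resize(a,None,fx=5,fy=5,interpolation=2);b=cv2.resize(b,None,fx=4.4,fy=4.4,interpolation=2)
h=525;c=np.zeros((h,800,3),np.uint8);c[:525,:400]=a[:, :400];c[:b.shape[0],400:400+b.shape[1]]=b[:,:400]
cv2.imwrite("pics/z0.png",c)
E
```

```text
(no output)
```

View pics/z0.png

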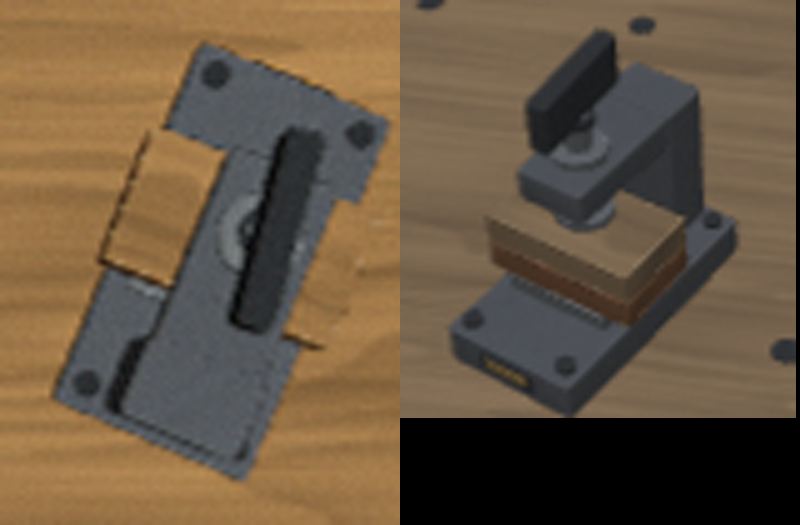

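```bash
cat > h.py <<'E'
import cv2,numpy as np
from workcell import readout, optics
def K(c):
    f=c["image"].shape[0]/2/np.tan(np.radians(c["vfov"])/2); return f
def ray(c,uv):
    f=K(c);d=np.array([(uv[0]-c["cx"])/f,(uv[1]-c["cy"])/f]);s=d.copy()
    for _ in range(20): s=d/(1+c["k1"]*(s@s))
    v=c["orientation"]@np.array([s[0],s[1],1]);return c["origin"],v/np.linalg.norm(v)
def onz(c,uv,z):
    o,v=ray(c,uv);return o+v*(z-o[2])/v[2]
def tri(c1,p1,c2,p2):
    A=np.zeros((3,3));b=np.zeros(3);L=[]
    for c,p in((c1,p1),(c2,p2)):
        o,v=ray(c,p);P=np.eye(3)-np.outer(v,v);A+=P;b+=P@o;L.append((P,o))
    x=np.linalg.solve(A,b);return x,[np.linalg.norm(P@(x-o)) for P,o in L]
def bar(c,roi,thr):
    x0,y0,x1,y1=roi;g=c["image"].max(2)[y0:y1,x0:x1]
    m=(g<thr).astype(np.uint8)
    n,l,s,ce=cv2.connectedComponentsWithStats(m)
    i=1+np.argmax(s[1:,4]);mm=(l==i).astype(np.uint8)
    k=max(cv2.findContours(mm,0,1)[0],key=len)
    h=cv2.convexHull(k);M=cv2.moments(h)
    r=cv2.minAreaRect(h)
    return np.array([M["m10"]/M["m00"]+x0,M["m01"]/M["m00"]+y0]),s[i],cv2.boxPoints(r)+[x0,y0],mm
E
python3 - <<'E'
from h import *
t=optics.camera("top");s=optics.camera("scene")
for thr in(50,58,66):
    a=bar(t,(300,197,330,255),thr);b=bar(s,(190,138,219,172),thr)
    print(thr,a[0].round(1),a[1],a[2].round(1).tolist(),b[0].round(1),b[1])
    print(onz(t,a[0],.168),onz(s,b[0],.168),tri(t,a[0],s,b[0]))
    B=a[2];e=[(np.linalg.norm(B[1]-B[0]),0),(np.linalg.norm(B[2]-B[1]),1)];i=max(e)[1]
    p=onz(t,B[i],.185);q=onz(t,B[i+1],.185);print("len",np.linalg.norm(p-q),"ang",np.degrees(np.arctan2(*(q-p)[1::-1])))
E
```

```text
50 [313.7 226.4] [  6   9  17  41 230] [[302.9, 243.9], [313.6, 204.5], [323.9, 207.3], [313.2, 246.7]] [203.8 157.7] [  4   6  20  26 219]
[ 0.53490855 -0.12182949  0.168     ] [ 0.54251114 -0.12025363  0.168     ] (array([ 0.53522636, -0.12270318,  0.16190804]), [np.float64(3.6225977643551387e-06), np.float64(3.62259776441386e-06)])
len 0.0749226468629415 ang -15.99926673131979
58 [314.1 225.8] [  6   9  18  41 373] [[302.7, 244.0], [313.8, 204.3], [324.4, 207.2], [313.4, 246.9]] [204.1 156.6] [  4   5  21  27 312]
[ 0.53617415 -0.12260599  0.168     ] [ 0.5382992  -0.12070125  0.168     ] (array([ 0.53612388, -0.12216552,  0.16617932]), [np.float64(0.0007094112500684469), np.float64(0.0007094112500684858)])
len 0.07572831570233063 ang -16.266020540865696
66 [314.1 225.6] [  5   8  20  42 394] [[302.8, 244.0], [313.9, 203.5], [324.7, 206.5], [313.5, 247.0]] [204.3 156.8] [  4   4  21  28 341]
[ 0.5363944 -0.1226857  0.168    ] [ 0.5391303  -0.11978263  0.168     ] (array([ 0.53628774, -0.12190675,  0.16561567]), [np.float64(0.0011332138565779846), np.float64(0.0011332138565780033)])
len 0.07721158502908569 ang -16.164321645072526
```

The tab is flush at the start. The wing centre is about (0.537, -0.122), and triangulation gives z≈0.166 against 0.168 expected. The bar length comes out at 76 mm and its yaw at -16°. I'll travel at the current height.

Emit:
{"name": "drive_tool", "arguments": {"commands": [[-0.016,-0.03,0,0,0.085],[-0.016,-0.03,0,0,0.085],[-0.016,-0.03,0,0,0.085],[-0.016,-0.03,0,0,0.085],[-0.016,-0.03,0,0,0.085],[-0.016,-0.03,0,0,0.085],[-0.016,-0.03,0,0,0.085],[-0.016,-0.03,0,0,0.085]], "newtons": 60}}

```text
t: 0.87
tool_pos: [0.4143, -0.2921, 0.2452]
orientation: [[0.445, -0.896, 0.0], [-0.896, -0.445, 0.0], [-0.0, -0.0, -1.0]]
wrist_force: [-0.4, -0.9, 0.9]
width: 0.085
```

Emit:
{"name": "drive_tool", "arguments": {"commands": [[-0.016,-0.031,0,0,0.085],[-0.016,-0.031,0,0,0.085],[-0.016,-0.031,0,0,0.085],[-0.016,-0.031,0,0,0.085],[-0.016,-0.031,0,0,0.085],[-0.016,-0.031,0,0,0.085],[0,0,0,-0.12,0.085],[0,0,0,-0.12,0.085]]}}

```text
t: 1.53
tool_pos: [0.5383, -0.123, 0.2449]
orientation: [[0.652, -0.758, -0.001], [-0.758, -0.652, 0.0], [-0.001, 0.0, -1.0]]
wrist_force: [0.3, -0.4, -0.2]
width: 0.0851
```

Emit:
{"name": "drive_tool", "arguments": {"commands": [[0,0,0,-0.12,0.085],[0,0,0,-0.12,0.085],[0,0,0,-0.12,0.085],[0,0,0,-0.12,0.085],[0,0,0,-0.12,0.085],[0,0,0,-0.12,0.085],[0,0,0,-0.12,0.085],[0,0,0,-0.12,0.085]]}}

```text
t: 2.2
tool_pos: [0.5375, -0.1249, 0.245]
orientation: [[0.995, 0.096, -0.0], [0.096, -0.995, 0.0], [-0.0, -0.0, -1.0]]
wrist_force: [0.0, 0.4, -0.6]
width: 0.0851
```

Emit:
{"name": "drive_tool", "arguments": {"commands": [[0,0,0,-0.12,0.085],[0,0,0,-0.12,0.085],[0,0,0,-0.12,0.085],[0,0,0,-0.12,0.085],[0,0,0,-0.12,0.085],[0,0,0,-0.12,0.085],[0,0,0,-0.12,0.085],[0,0,0,-0.12,0.085]]}}

```text
t: 2.87
tool_pos: [0.5375, -0.1249, 0.245]
orientation: [[0.492, 0.87, -0.001], [0.87, -0.492, 0.0], [-0.0, -0.001, -1.0]]
wrist_force: [0.1, -1.0, 0.5]
width: 0.0852
```

Emit:
{"name": "drive_tool", "arguments": {"commands": [[0,0,0,-0.12,0.085],[0,0,0,-0.12,0.085],[0,0,0,0,0.085]]}}

```text
t: 3.12
tool_pos: [0.5375, -0.1249, 0.2451]
orientation: [[0.274, 0.962, -0.0], [0.962, -0.274, 0.0], [0.0, -0.0, -1.0]]
wrist_force: [0.0, -0.1, -0.5]
width: 0.0852
```

Emit:
{"name": "drive_tool", "arguments": {"commands": [[0.003,-0.001,0.018,0,0.085],[0,0,0.02,0,0.085],[0,0,0.02,0,0.085],[0,0,0.02,0,0.085],[0,0,0,0,0.085]]}}

```text
t: 3.53
tool_pos: [0.5347, -0.1205, 0.1627]
orientation: [[0.28, 0.96, -0.008], [0.96, -0.28, 0.004], [0.001, -0.008, -1.0]]
wrist_force: [-1.4, 0.4, -0.9]
width: 0.0852
```

```bash
python3 - <<'E'
from h import *
s=optics.camera("scene");t=optics.camera("top")
st=readout.read_state();print(st["tool_pos"],st["joints"],st["wrist_force"])
a=cv2.resize(s["image"][110:230,150:250,::-1],None,fx=4,fy=4,interpolation=2);b=cv2.resize(t["image"][170:290,265:365,::-1],None,fx=4,fy=4,interpolation=2)
cv2.imwrite("pics/g1.png",np.hstack([a,b]))
E
```

```text
[ 0.53710305 -0.12160699  0.16700051] [-4.42154067e-01  1.70049250e-01  1.74425586e+00  2.66645076e-05
  1.22887339e+00 -1.73015385e+00] [ 0.82675182 -0.15485596  0.18875901]
```

View pics/g1.png

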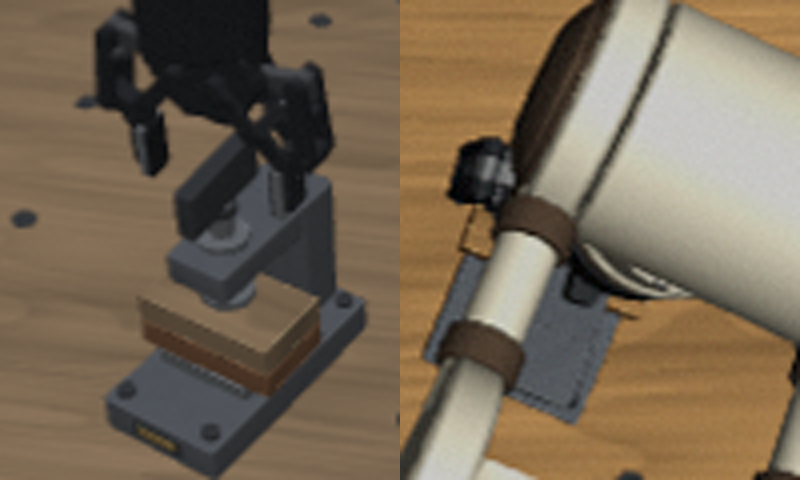

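The open fingers straddle the bar, which sits near (215,190) in the left zoom. The tab is flush at (155,437) and the scene camera sees it unobstructed. Next I close the gripper.

Emit:
{"name": "drive_tool", "arguments": {"commands": [[0,0,0,0,0.01],[0,0,0,0,0.01],[0,0,0,0,0.01],[0,0,0,0,0.01],[0,0,0,0,0.01],[0,0,0,0,0.01],[0,0,0,0,0.01],[0,0,0,0,0.01]], "newtons": 60}}

```text
t: 4.3
tool_pos: [0.5376, -0.1221, 0.1678]
orientation: [[0.277, 0.961, 0.0], [0.961, -0.277, -0.001], [-0.001, 0.0, -1.0]]
wrist_force: [-2.1, 0.2, 3.3]
width: 0.013
```

Emit:
{"name": "drive_tool", "arguments": {"commands": [[0,0,0,0.08,0.01],[0,0,0,0.08,0.01],[0,0,0,0.08,0.01],[0,0,0,0.08,0.01],[0,0,0,0.08,0.01],[0,0,0,0.08,0.01],[0,0,0,0,0.01]]}}

```text
t: 4.88
tool_pos: [0.5371, -0.1229, 0.1678]
orientation: [[0.692, 0.722, -0.001], [0.722, -0.692, -0.002], [-0.002, 0.001, -1.0]]
wrist_force: [-3.8, -3.5, 5.3]
width: 0.0132
```

```bash
cat > look.py <<'E'
import sys
from h import *
s=optics.camera("scene");st=readout.read_state()
o=st["orientation"];print("t",st["t"],"yaw",np.arctan2(o[1,0],o[0,0]),"pos",st["tool_pos"],"F",st["wrist_force"],"M",st["moment"],"w",st["width"],"j6",st["joints"][5])
im=s["image"].astype(int)[195:235,165:220];m=(im[...,0]-im[...,2]>40)&(im[...,0]>90)
print("brass px",m.sum())
cv2.imwrite(sys.argv[1],cv2.resize(s["image"][110:235,150:250,::-1],None,fx=4.6,fy=4.6,interpolation=2))
E
python3 look.py pics/g2.png
```

```text
t 4.9333 yaw 0.8090392320049098 pos [ 0.53713455 -0.12293516  0.16782234] F [-4.00023047 -4.0939128   4.29277319] M [-0.53043677  0.57711603 -0.11983533] w 0.012791959443047925 j6 -1.251298080681165
brass px 1000
```

View pics/g2.png

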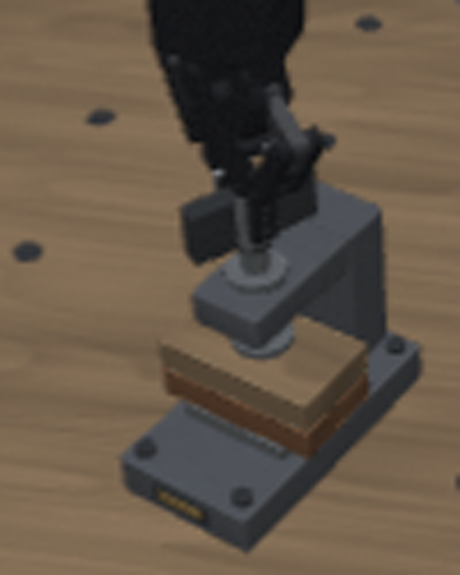

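The wing has turned 0.48 rad and the tab is still flush at (180,503). I'll go on in steps of about 0.16 rad and watch it.

Emit:
{"name": "drive_tool", "arguments": {"commands": [[0,0,0,0.08,0.01],[0,0,0,0.08,0.01],[0,0,0,0,0.01]]}}

```text
t: 5.18
tool_pos: [0.5369, -0.1232, 0.1678]
orientation: [[0.798, 0.602, -0.002], [0.602, -0.798, -0.003], [-0.003, 0.001, -1.0]]
wrist_force: [-5.2, -4.8, 5.2]
width: 0.0127
```

```bash
sed -i 's/\[195:235,165:220\]/[208:236,176:202]/; s/m=(im.*$/m=(im[...,0]-im[...,2]>30)\&(im[...,0]>60)\&(im[...,0]-im[...,1]<im[...,1]-im[...,2])/' look.py; python3 look.py pics/g3.png
```

```text
t 5.2333 yaw 0.6490435668639004 pos [ 0.53691011 -0.12319046  0.16784365] F [-4.76365084 -5.20974194  5.21487617] M [-0.62471613  0.74128123 -0.10362892] w 0.013374750361755831 j6 -1.091339124069132
brass px 354
```

View pics/g3.png

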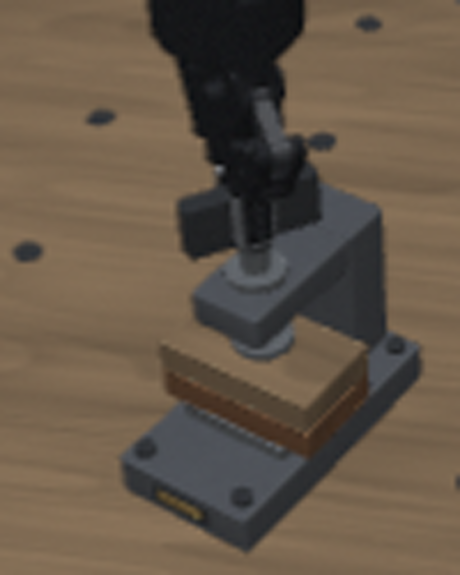

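The tab is still flush at (180,503). I continue.

Emit:
{"name": "drive_tool", "arguments": {"commands": [[0,0,0,0.08,0.01],[0,0,0,0.08,0.01],[0,0,0,0,0.01]]}}

```text
t: 5.48
tool_pos: [0.5366, -0.1233, 0.1678]
orientation: [[0.884, 0.468, -0.002], [0.468, -0.884, -0.003], [-0.003, 0.001, -1.0]]
wrist_force: [-6.8, -6.4, 6.0]
width: 0.0132
```

```bash
python3 look.py pics/g4.png
```

```text
t 5.5333 yaw 0.4890391662213046 pos [ 0.53664131 -0.1233353   0.16783449] F [-5.86721905 -5.04814451  4.72920144] M [-0.75459428  0.8954521  -0.04206303] w 0.01286665338749771 j6 -0.9313394163169826
brass px 357
```

View pics/g4.png

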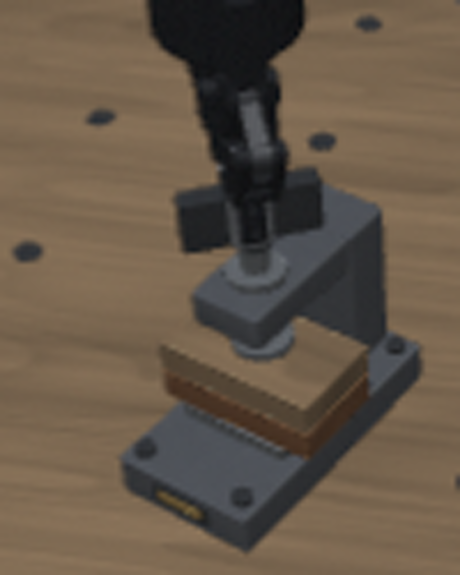

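Emit:
{"name": "drive_tool", "arguments": {"commands": [[0,0,0,0.08,0.01],[0,0,0,0.08,0.01],[0,0,0,0,0.01]]}}

```text
t: 5.78
tool_pos: [0.5363, -0.1234, 0.1678]
orientation: [[0.947, 0.321, -0.003], [0.321, -0.947, -0.003], [-0.004, 0.002, -1.0]]
wrist_force: [-8.0, -6.7, 6.1]
width: 0.0131
```

```bash
python3 look.py pics/g5.png; python3 - <<'E'
from h import *
s=optics.camera("scene");f=K(s)
for y in(.809,.649,.489,.329):
  P=np.array([.537,-.1225,.168])+.038*np.array([np.sin(y),-np.cos(y),0])
  q=s["orientation"].T@(P-s["origin"]);u=q[:2]/q[2];u=u*(1+s["k1"]*u@u)*f+[s["cx"],s["cy"]];print(y,(u-[150,110])*4.6)
E
```

```text
t 5.8333 yaw 0.32908179669570115 pos [ 0.53636773 -0.12345918  0.16782885] F [-7.71885288 -5.5844994   5.81561185] M [-0.83291147  1.08375863 -0.12916952] w 0.012948579425487652 j6 -0.7713656733144553
brass px 381
0.809 [182.55721794 239.72459908]
0.649 [177.51118371 233.35319498]
0.489 [174.27036302 226.49436483]
0.329 [172.89682562 219.33352731]
```

View pics/g5.png

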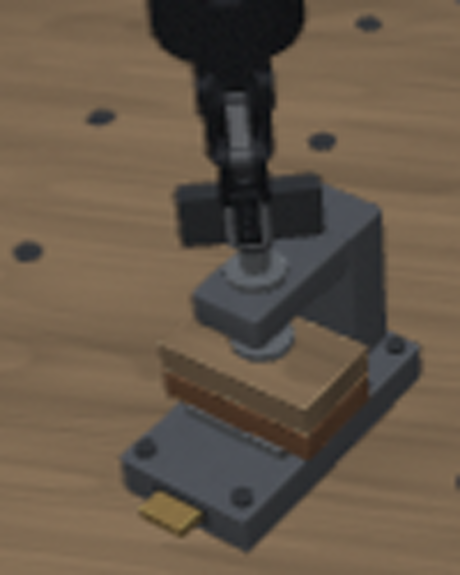

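The tab popped out: the brass now extends to (140,512). The total turn was 0.96 rad. I stop here, open the gripper and rise straight up.

Emit:
{"name": "drive_tool", "arguments": {"commands": [[0,0,0,0,0.07],[0,0,0,0,0.07],[0,0,0,0,0.07],[0,0,0,0,0.07],[0,0,0,0,0.07],[0,0,0,0,0.07],[0,0,0,0,0.07],[0,0,0,0,0.07]]}}

```text
t: 6.55
tool_pos: [0.5375, -0.1217, 0.1673]
orientation: [[0.946, 0.324, -0.0], [0.324, -0.946, 0.0], [0.0, -0.0, -1.0]]
wrist_force: [-0.7, -0.4, 0.1]
width: 0.0696
```

Emit:
{"name": "drive_tool", "arguments": {"commands": [[0,0,-0.01,0,0.07],[0,0,-0.02,0,0.07],[0,0,-0.025,0,0.07],[0,0,-0.025,0,0.07],[0,0,-0.02,0,0.07],[0,0,0,0,0.07],[0,0,0,0,0.07]]}}

```text
t: 7.13
tool_pos: [0.5383, -0.1221, 0.2692]
orientation: [[0.946, 0.324, 0.003], [0.324, -0.946, -0.002], [0.003, 0.003, -1.0]]
wrist_force: [-0.6, -0.3, -0.6]
width: 0.0698
```

```bash
python3 look.py pics/g6.png
```

```text
t 7.1833 yaw 0.33003961824234573 pos [ 0.53744346 -0.12176915  0.26737818] F [ 0.47825774  0.48174074 -0.73715658] M [-0.05234927 -0.01680898  0.04652635] w 0.06984781849368439 j6 -0.7721646840605371
brass px 381
```

View pics/g6.png

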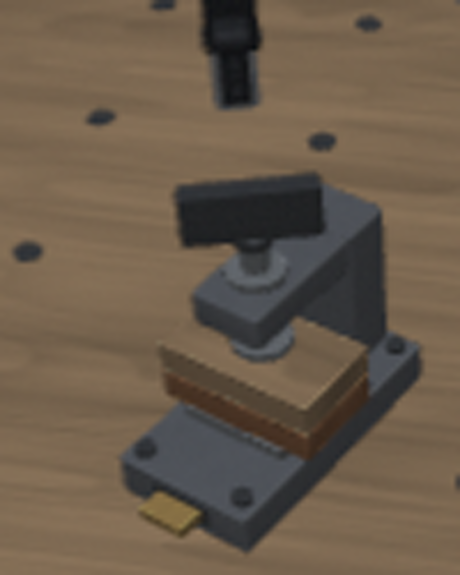

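The tab is out at (170,512), the handle stayed where I left it, and the gripper is clear above it and touching nothing. I'm handing the job in.

```bash
python3 -c "
from workcell import close_job
print(close_job())"
```

```text
the job is handed in; nothing more can be done
None
```

I tightened the clamp with the boards until its brass tab popped out, then let go and handed the job in at about 7.2 s. I turned its wing handle about 0.96 rad (55°) clockwise.

- **Stopping point:** The tab was still in at 0.80 rad of turn and out at 0.96 rad. The overshoot is therefore at most 0.16 rad (about 9°), within the 30° allowed.
- **Last picture:** The tab was still out, the handle stayed where I left it, and the gripper was open with its fingertips about 70 mm above the handle. Wrist force was about 1 N, which is noise level.
- **While turning:** The wrist force reached about 12 N, consistent with a centring error of about 1 mm.
- **Handle position:** The two camera views differed by 2–3 mm on the handle's centre, and triangulation put it at z ≈ 0.166 m against 0.168 m expected. The grasp still held without slipping.
- **Empty clamp:** The arm never went near it. I took no final picture of it.

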